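# Open the sprung drill-bit case

## Robot

A 6-joint arm with a two-finger parallel gripper is mounted at the origin on a cart in front of the work surface, level with it; the furniture and walls round the work are solid. World frame = base frame: x ahead of the robot, y to its left, z up, the work surface at z = 0. Lengths are in m, angles in degrees, forces in N, time in s.
With the tool pointing down it reaches from about 0.325 to 0.775 m from the base axis. Payload 5.5 kg.
Tool frame: the origin (TCP) lies midway between the tips of the shut fingers; the grasp point (between the pads) lies 19 mm behind it; z points along the fingers, y is the line along which they close (so a half turn about z gives the same grasp; the last joint's range is limited). The gripper opens to 88 mm and grips with 3 to 60 N. Pads are 20 mm wide; open, the fingers measure 115 mm over their backs; the gripper's body (75 mm by 178 mm) begins 61 mm behind the grasp point.
Start: joints at [68.142, 5.22, 70.514, -0, 104.267, -3.249], TCP at [0.191, 0.569, 0.223] pointing down, gripper open.
Joint ranges: [-164.24, 164.24], [-49.07, 125.15], [9.68, 141.18], [-86.29, 266.29], [3.28, 154.24], [-151.56, 151.56]. Speed limits (degrees/s): [147.25, 147.25, 172.46, 180, 180, 180].

## Interface

Orientations are given as [roll, pitch, yaw] about the fixed x, y, z axes, in that order (R = Rz(yaw) Ry(pitch) Rx(roll)).
In Python, from bench import r gives the robot as it stands.
- The arm moves only by the tool play_rows, never from a script. Its argument "steps" is text: rows parted by semicolons, each of 7 numbers parted by spaces: the opening, from 0 (shut) to 1 (fully open), then the shift along the tool's x, y, z in m, then the turn, a rotation vector about the tool's x, y, z in degrees. A call has 1 to 5 rows; each row is the pose to reach, as a shift and turn from the pose commanded when the call began, along the tool's axes at that moment; what a row does not reach only later rows make up. A row lasts 1/10 s, in which the tool goes at most 50 mm and 8.59 degrees, less where a joint would pass 70% of its speed; a pose out of reach is approached as far as the arm can. A call with a gripper value outside its range is refused whole. The fingers move at their own pace and stop on an object; "squeeze" is the grip in N (left out, the last holds). Time passes only in rows, so rows that repeat a pose let the fingers close. It gives the time, the measured TCP pose, the force, the opening and the grip force at its end, in the units of the state.
- r.observe(): the state, without advancing time (a new reading comes with each control period).
- r.camera(name): name is "side" or "top" or "wrist"; returns the picture (420x560x3 uint8, blue, green, red); there is no depth.
- r.camera_params(name): a dict with "camera_matrix" (3x3 intrinsics, pixels), "pose" (4x4, takes a point from camera to world coordinates); the wrist camera has in their place "mount" (4x4, takes a point from camera to tool coordinates, whose origin is the TCP and whose axes are the flange's). Camera axes: x right, y down, z forward; pixel columns grow to the right and rows downward; lengths in m; the calibration is good to about 2 mm. The wrist camera is an equidistant fisheye: a pixel r from the principal point sees the ray r / f radians off the axis. A picture is of the moment at which its call begins: read the wrist's pose just before it. camera_params takes no time and is no camera call.
- r.hand_in(): hands the job in; it is judged then, once.
The state is a dict: "t": time; "q": joint angles; "joint_velocities": joint speeds; "joint_torque": joint torques, N m; "eef_pos": TCP position; "tcp_rot": TCP orientation; "force": force on the tool from outside, world axes, zero at the start; "moment": the same for the moment, N m; "gripper_width": finger opening in m; "grasp_force": force on a finger pad.
Only numpy, scipy, OpenCV 4.12 (cv2) and the standard library are available. Lean on these libraries where they do the work, as an engineer would, in place of code of your own. Each camera call takes 0.05 s, during which the arm holds its last target. There are 200 camera calls.

## Task

Two drill-bit cases are screwed to the bench; open the wider one: press down its release tab with the fingertips so that its lid springs ajar, let go of the tab, and push the lid up and over until it rests fully open and stays there. Only press and push: do not pinch the lid. Leave the narrower case shut, its tab unpressed, and the tools around as they lie, none of them shifted or picked up.

Things in the scene. Friction and masses are not known exactly. Their poses are not given: they have to be found in the camera images.
- wide_case: The wider of two grey drill-bit cases of one make, screwed to the bench; they may swap places. Tray 110 mm deep (x), 180 wide (y), 50 high, 61 with its shut lid, on a 4 mm base plate reaching 130 mm in front (-x) and 60 mm behind the origin. Origin: on the bench under the tray's middle; z up, x from the front (release tab) to the back (hinge), y along the width. Cannot move.
- wide_case_tab_pad (a point): Where to press the wide case's release tab, a steel rocker in the middle of its front: level pad 36 mm wide, 72 to 118 mm in front of the case's origin, top 28 mm above the bench. This point: on that top face, 107 mm in front. Behind the pad an upright hook arm (front face 73 mm in front, top 62 mm above the bench, tips 9 mm forward when pressed) hooks over the lid's lip.
- wide_case_tab (a joint): Angle of the wide case's release tab, rad: 0 at rest, grows as the pad is pressed down, stop at 0.22 (pad point 7.5 mm down). The spring takes about 1.2 N to start and 5 N to reach the stop; the lid is freed at about 0.13 rad (4 N). The tab springs back when let go.
- wide_case_lid (a joint): Opening angle of the wide case's lid, rad: 0 shut, 1.9 open stop (leaning back past upright). Once freed by the tab, a spring plunger kicks it up within 1 s to about 0.93, where it rests. Above that the hinge is free: it falls back to 0.93 if let go below about 1.45, and falls on to the open stop and stays if pushed past 1.55. About 1 N at the front edge moves it.
- wide_case_lid_edge (a point): Middle of the lower front edge of the wide case's lid, on its underside, 115 mm from the hinge line. Moves with the lid: 50 mm above the bench when shut, about 142 when ajar, 165 when upright. The lid is an underside plate and an outer plate, each 5 mm thick; the underside plate reaches 7 mm further to the front, with a 30 mm wide lip 4 mm beyond. Pressing both plates at once is pinching.
- wide_case_lid_hinge (a point): Middle of the lid's hinge line on the wide case: 55 mm behind (+x of) the case's origin, 50 mm above the bench, along the case's y.
- narrow_case: The narrower drill-bit case, to be left shut: like the wide one but only 110 mm wide. Origin and axes as for the wide case.
- narrow_case_lid (a joint): Opening angle of the narrow case's lid, rad: 0 shut.
- narrow_case_tab (a joint): Angle of the narrow case's release tab, rad: 0 at rest, 0.22 pressed.
- claw_hammer: Bystander, loose: steel claw hammer with a wooden handle, 251 mm long. Origin: centre of its underside.
- driver_amber: Bystander, loose: screwdriver with amber handle, 181 mm long, 29 mm thick. Origin: centre of its underside.
- masking_tape: Bystander, loose: grey roll of tape lying flat, about 100 mm across, 48 mm high. Origin: centre of its underside.
- tape_measure: Bystander, loose: yellow tape measure standing up, 36x88x66 mm. Origin: centre of its underside.
- sanding_block: Bystander, loose: sanding block, 66x110x31 mm. Origin: centre of its underside.
- driver_red: Bystander, loose: screwdriver with red handle, 206 mm long, 29 mm thick. Origin: centre of its underside.
- end_nippers: Bystander, loose: brown end nippers, 153 mm long, 16 mm high. Origin: centre of its underside.
- blue_cap_jar: Bystander, loose: tiny grey jar with a blue cap, 36 mm across, 38 mm high. Origin: centre of its underside.

How it is judged:
By the outcome, as a careful person would: the job done as asked, in the order asked, and still so for the second after the job is handed in, with the robot touching nothing.
It also fails if it takes over 38 s, if anything falls off the work surface, if the arm or the gripper's body presses on something with over 40 N, if the wrist force passes 120 N, or if a joint passes its speed limit or range.

## Working session

There is one attempt and no reset: what is moved stays moved. The work goes in short steps, Python scripts to look and compute and a tool call to move; the robot and the scene stay as the last step left them, time stands still between calls to the robot, and variables do not carry over. Pictures are saved under pics/ and viewed, at most 10 in all, crops included, and the job is handed in when it is done.

Besides the shell and the picture viewer there is one more tool, called by a JSON object that holds its "op" and its "data", one argument or row to a line. play_rows: Moves the arm, as the interface text tells. Its arguments: {"type":"object","properties":{"steps":{"type":"string"},"squeeze":{"type":"number"}},"required":["steps"]}

```bash
mkdir -p pics; python3 - <<'E'
from bench import r
import cv2,numpy as np
s=r.observe();print(s)
for n in("top","side"):
    im=r.camera(n);cv2.imwrite(f"pics/{n}0.png",im);p=r.camera_params(n)
    print(n,np.round(p["camera_matrix"],1).tolist(),np.round(p["pose"],4).tolist())
E
```

```text
{'t': 0.0, 'q': array([ 6.81444571e+01,  5.26368185e+00,  7.05804398e+01,  1.96410984e-03,
        1.04268334e+02, -3.24893921e+00]), 'joint_velocities': array([ 0.0033912 , -0.0293427 , -0.00250457,  0.09117095,  0.06450441,
       -0.07140881]), 'joint_torque': array([ 1.11471018e-03, -4.46450651e+01, -4.06438780e+01,  6.99170306e-02,
        2.93188181e-02, -1.64264497e-04]), 'eef_pos': array([0.19132267, 0.56836253, 0.2215151 ]), 'tcp_rot': array([-1.79887833e+02, -8.27473670e-03,  1.61393870e+02]), 'force': array([0.63390481, 0.28806306, 0.04757737]), 'moment': array([0.01538852, 0.00564181, 0.03410242]), 'grasp_force': 0.0, 'gripper_width': 0.08752527318512421}
top [[493.9, 0.0, 280.4], [0.0, 493.9, 211.5], [0.0, 0.0, 1.0]] [[0.1035, -0.9727, 0.2077, 0.2508], [-0.9946, -0.1007, 0.0239, -0.0064], [-0.0024, -0.2091, -0.9779, 1.4788], [0.0, 0.0, 0.0, 1.0]]
side [[522.5, 0.0, 277.0], [0.0, 522.5, 204.7], [0.0, 0.0, 1.0]] [[-0.9991, 0.0008, 0.0433, 0.5158], [-0.0369, 0.5077, -0.8608, 1.273], [-0.0227, -0.8615, -0.5072, 0.8148], [0.0, 0.0, 0.0, 1.0]]
```

View pics/top0.png

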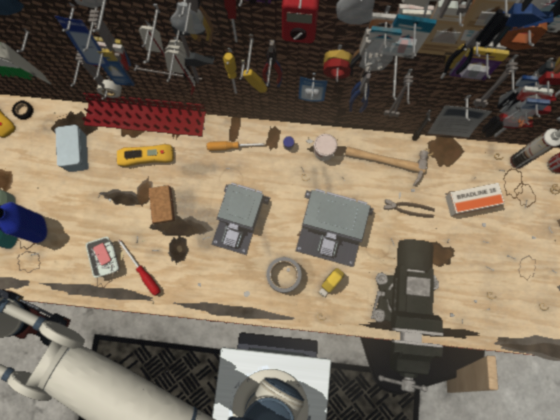

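View pics/side0.png

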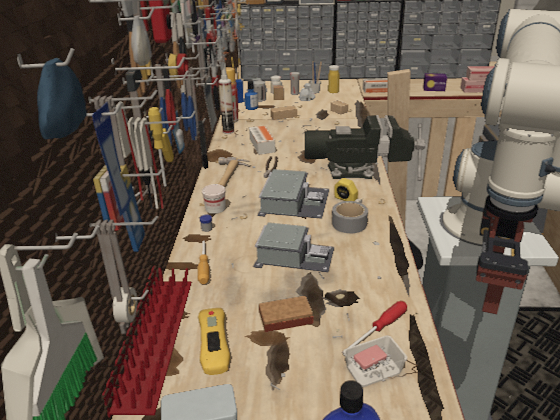

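The top view shows the wide case around (335,222), the narrow one around (240,215), the tape roll at (285,275) and the tape measure at (332,283). I'll zoom in next.

```bash
python3 - <<'E'
import cv2
im=cv2.imread("pics/top0.png")[175:305,260:400]
cv2.imwrite("pics/crop.png",cv2.resize(im,None,fx=4.5,fy=4.5,interpolation=cv2.INTER_CUBIC))
E
```

```text
(no output)
```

View pics/crop.png

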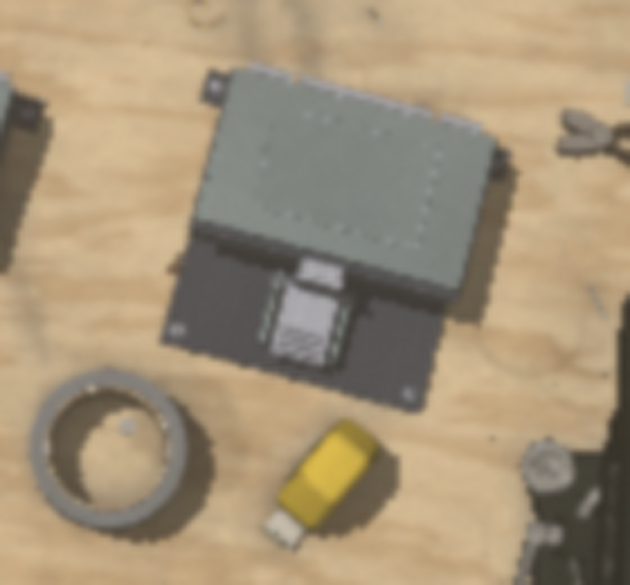

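The crop shows the lid's top corners at (193,220), (455,292), (497,140) and (240,67). The plate's front corners are at (163,341) and (422,411), and the tab pad is around (310,320).

```bash
cat > h.py <<'E'
import numpy as np
from bench import r
def cast(name,px,z):
    p=r.camera_params(name);K=p["camera_matrix"];T=np.array(p["pose"])
    d=T[:3,:3]@np.linalg.solve(K,[px[0],px[1],1]);o=T[:3,3]
    return o+d*(z-o[2])/d[2]
def crop(c): return ((c[0]+.5)/4.5-.5+260,(c[1]+.5)/4.5-.5+175)
E
python3 - <<'E'
from h import *
for n,c,z in [("plFL",(163,341),.004),("plFR",(422,411),.004),("lidFL",(193,220),.061),("lidFR",(455,292),.061),("lidBR",(497,140),.061),("lidBL",(240,67),.061),("padFL",(268,355),.028),("padFR",(333,367),.028),("tape",(108,450),.048),("measA",(350,425),.066),("measB",(378,455),.066),("measC",(280,500),.06),("measD",(315,528),.06),("measE",(270,530),.0),("hookL",(300,262),.062),("hookR",(345,264),.062)]:
    print(n,np.round(cast("top",crop(c),z),4))
E
```

```text
plFL [ 0.4502 -0.0288  0.004 ]
plFR [ 0.4215 -0.204   0.004 ]
lidFL [ 0.5231 -0.0396  0.061 ]
lidFR [ 0.4935 -0.212   0.061 ]
lidBR [ 0.5966 -0.2323  0.061 ]
lidBL [ 0.6283 -0.0608  0.061 ]
padFL [ 0.4449 -0.0978  0.028 ]
padFR [ 0.4414 -0.1408  0.028 ]
tape [3.707e-01 1.000e-04 4.800e-02]
measA [ 0.4007 -0.151   0.066 ]
measB [ 0.3837 -0.1701  0.066 ]
measC [ 0.3496 -0.1113  0.06  ]
measD [ 0.3345 -0.1348  0.06  ]
measE [ 0.3337 -0.1109  0.    ]
hookL [ 0.5026 -0.1109  0.062 ]
hookR [ 0.5043 -0.1399  0.062 ]
```

Wide case: origin about (0.561, -0.137), yaw about -10.2°. I'll move above the pad with the fingers shut and the tool x axis along the case's -x.

{"op": "play_rows", "data": {
  "steps": "0 -0.47 -0.566 0 0 0 -8.4;0 -0.47 -0.566 0 0 0 -8.4;0 -0.47 -0.566 0 0 0 -8.4;0 -0.47 -0.566 0 0 0 -8.4;0 -0.47 -0.566 0 0 0 -8.4",
  "squeeze": 10
}}

```text
t: 0.6
eef_pos: [0.2815, 0.3335, 0.2221]
tcp_rot: [-180.0, -0.0, 169.8]
force: [1.2, 1.2, 0.3]
gripper_width: 0.0511
grasp_force: 0.0
```

{"op": "play_rows", "data": {
  "steps": "0 -0.25 -0.41 0 0 0 0;0 -0.25 -0.41 0 0 0 0;0 -0.25 -0.41 0 0 0 0;0 -0.25 -0.41 0 0 0 0;0 -0.25 -0.41 0 0 0 0"
}}

```text
t: 1.1
eef_pos: [0.3718, 0.1003, 0.2224]
tcp_rot: [180.0, 0.0, 169.8]
force: [0.7, 1.3, -0.5]
gripper_width: 0.0114
grasp_force: 0.0
```

{"op": "play_rows", "data": {
  "steps": "0 -0.121 -0.2 0 0 0 0;0 -0.121 -0.2 0 0 0 0;0 -0.121 -0.2 0 0 0 0;0 -0.121 -0.2 0 0 0 0;0 -0.121 -0.2 0 0 0 0"
}}

```text
t: 1.6
eef_pos: [0.4555, -0.1191, 0.2219]
tcp_rot: [-180.0, -0.1, 169.7]
force: [0.5, 0.8, -0.1]
gripper_width: 0.0006
grasp_force: 0.0
```

{"op": "play_rows", "data": {
  "steps": "0 0 0 0 0 0 0;0 0 0 0 0 0 0;0 0 0 0 0 0 0"
}}

```text
t: 1.9
eef_pos: [0.4551, -0.1151, 0.2226]
tcp_rot: [180.0, -0.0, 169.8]
force: [0.2, -1.5, -0.1]
gripper_width: 0.0005
grasp_force: 0.0
```

```bash
python3 - <<'E'
from h import *
import cv2
s=r.observe();print(s["eef_pos"],s["tcp_rot"],s["t"],s["force"])
p=r.camera_params("wrist");print(p)
cv2.imwrite("pics/w1.png",r.camera("wrist"))
E
```

```text
[ 0.45512273 -0.11509976  0.22260455] [ 1.79976557e+02 -1.38592393e-02  1.69839673e+02] 1.9 [ 0.24492392 -1.4922888  -0.14519912]
{'camera_matrix': array([[325.1922621 ,   0.        , 283.1549728 ],
       [  0.        , 325.1922621 , 207.36193778],
       [  0.        ,   0.        ,   1.        ]]), 'mount': array([[ 1.02560227e-03, -9.70783187e-01, -2.39956144e-01,
         6.46160331e-02],
       [ 9.99999467e-01,  9.66118121e-04,  3.65527203e-04,
         6.09952531e-04],
       [-1.23021684e-04, -2.39956391e-01,  9.70783660e-01,
        -1.62243416e-01],
       [ 0.00000000e+00,  0.00000000e+00,  0.00000000e+00,
         1.00000000e+00]])}
```

View pics/w1.png

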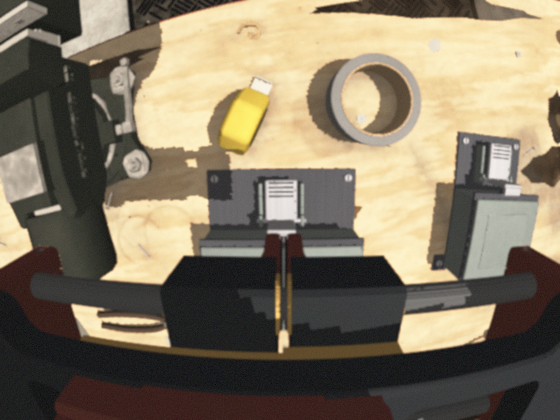

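The wrist view shows the plate's front corners at (208,170) and (355,169), and the pad's front edge from (265,181) to (298,181). I'll use these to check the case pose.

```bash
cat >> h.py <<'E'
from scipy.spatial.transform import Rotation as Ro
def wcast(px,z,s):
    p=r.camera_params("wrist");K=p["camera_matrix"];M=p["mount"]
    a=np.array([px[0]-K[0,2],px[1]-K[1,2]]);n=np.hypot(*a);th=n/K[0,0]
    d=np.r_[a/n*np.sin(th),np.cos(th)]
    R=Ro.from_euler("xyz",s["tcp_rot"],degrees=True).as_matrix()
    o=R@M[:3,3]+s["eef_pos"];d=R@M[:3,:3]@d
    return o+d*(z-o[2])/d[2]
def tocase(p,o=np.array([.561,-.137]),yaw=-10.2):
    c,s=np.cos(np.radians(yaw)),np.sin(np.radians(yaw));d=p[:2]-o
    return np.round([c*d[0]+s*d[1],-s*d[0]+c*d[1]],4)
E
python3 - <<'E'
from h import *
s=r.observe();print(tocase(s["eef_pos"]))
for n,c,z in [("plR",(208,170),.004),("plL",(355,168.5),.004),("padR",(265,181),.028),("padL",(298.5,181),.028),("hookR",(271,231),.062),("hookL",(296,231),.062)]:
    w=wcast(c,z,s);print(n,np.round(w,4),tocase(w))
E
```

```text
[-0.1081  0.003 ]
plR [ 0.4232 -0.2     0.004 ] [-0.1244 -0.0864]
plL [ 0.4523 -0.0262  0.004 ] [-0.1266  0.0898]
padR [ 0.4453 -0.1329  0.028 ] [-0.1146 -0.0164]
padL [ 0.4519 -0.0962  0.028 ] [-0.1146  0.0209]
hookR [ 0.4932 -0.1337  0.062 ] [-0.0674 -0.0088]
hookL [ 0.4977 -0.108   0.062 ] [-0.0674  0.0173]
```

{"op": "play_rows", "data": {
  "steps": "0 -0.004 -0.001 0.05 0 0 0;0 -0.004 -0.001 0.1 0 0 0;0 -0.004 -0.001 0.14 0 0 0;0 -0.004 -0.001 0.17 0 0 0;0 -0.004 -0.001 0.185 0 0 0"
}}

```text
t: 2.45
eef_pos: [0.4575, -0.1159, 0.0347]
tcp_rot: [180.0, -0.2, 169.9]
force: [-0.5, 0.5, -0.3]
gripper_width: 0.0004
grasp_force: 0.0
```

{"op": "play_rows", "data": {
  "steps": "0 0 0 0 0 0 0;0 0 0 0 0 0 0;0 0 0 0 0 0 0"
}}

```text
t: 2.75
eef_pos: [0.4605, -0.1179, 0.0401]
tcp_rot: [-180.0, 0.2, 169.8]
force: [-0.1, -0.9, -0.6]
gripper_width: 0.0004
grasp_force: 0.0
```

```bash
python3 - <<'E'
from h import *
import cv2
s=r.observe();print(s["eef_pos"],s["tcp_rot"],s["t"],s["force"])
a=r.camera("wrist");b=cv2.resize(r.camera("side")[150:290,220:380],None,fx=3,fy=3)
cv2.imwrite("pics/m2.png",np.hstack([cv2.resize(a[120:400,150:420],(405,420)),b[:, :390]]))
E
```

```text
[ 0.46052873 -0.11794132  0.04014481] [-179.96550974    0.22586924  169.81538462] 2.75 [-0.07570395 -0.88639608 -0.56938973]
```

View pics/m2.png

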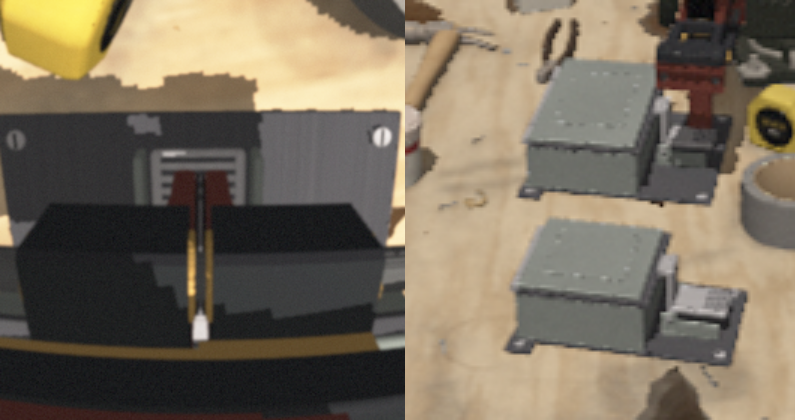

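The fingertips are centred above the pad, between the hook and the pad's front edge. I'll press in small steps.

{"op": "play_rows", "data": {
  "steps": "0 0 0 0.004 0 0 0;0 0 0 0.008 0 0 0;0 0 0 0.01 0 0 0;0 0 0 0.01 0 0 0;0 0 0 0.01 0 0 0"
}}

```text
t: 3.35
eef_pos: [0.459, -0.1177, 0.0276]
tcp_rot: [-180.0, -0.0, 169.8]
force: [-0.7, 0.3, 0.8]
gripper_width: 0.0002
grasp_force: 0.6
```

{"op": "play_rows", "data": {
  "steps": "0 0 0 0.002 0 0 0;0 0 0 0.004 0 0 0;0 0 0 0.004 0 0 0;0 0 0 0.004 0 0 0"
}}

```text
t: 3.75
eef_pos: [0.459, -0.1177, 0.0237]
tcp_rot: [-180.0, -0.0, 169.8]
force: [-3.5, 0.4, 3.2]
gripper_width: 0.0007
grasp_force: 2.2
```

```bash
python3 - <<'E'
from h import *
import cv2
cv2.imwrite("pics/s3.png",cv2.resize(r.camera("side")[130:250,230:370],None,fx=4,fy=4))
print(r.observe()["force"])
E
```

```text
[-3.78894088  0.37254657  3.6493835 ]
```

View pics/s3.png

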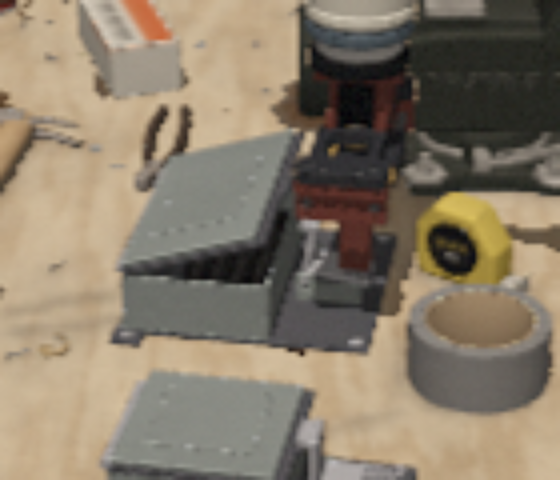

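The lid has been freed and leans on the gripper's body. I'll back off up and to the front, letting go of the tab.

{"op": "play_rows", "data": {
  "steps": "0 0.006 0 -0.008 0 0 0;0 0.016 0 -0.02 0 0 0;0 0.03 0 -0.045 0 0 0;0 0.04 0 -0.075 0 0 0;0 0.045 0 -0.1 0 0 0"
}}

```text
t: 4.3
eef_pos: [0.4142, -0.1095, 0.1253]
tcp_rot: [180.0, 0.1, 169.8]
force: [1.0, -1.0, -0.5]
gripper_width: 0.0005
grasp_force: 0.0
```

{"op": "play_rows", "data": {
  "steps": "0 0 0 0 0 0 0;0 0 0 0 0 0 0;0 0 0 0 0 0 0;0 0 0 0 0 0 0;0 0 0 0 0 0 0"
}}

```text
t: 4.8
eef_pos: [0.4144, -0.1096, 0.1223]
tcp_rot: [180.0, -0.1, 169.8]
force: [-0.6, 0.3, 0.6]
gripper_width: 0.0003
grasp_force: 0.0
```

```bash
python3 - <<'E'
from h import *
import cv2
cv2.imwrite("pics/s4.png",cv2.resize(r.camera("side")[100:270,220:390],None,fx=3.4,fy=3.4))
s=r.observe();print(s["force"],s["eef_pos"],tocase(s["eef_pos"],np.array([.5648,-.1356])))
E
```

```text
[-0.37064861 -0.58150346 -0.05055657] [ 0.41453199 -0.10961098  0.12261492] [-0.1525 -0.001 ]
```

View pics/s4.png

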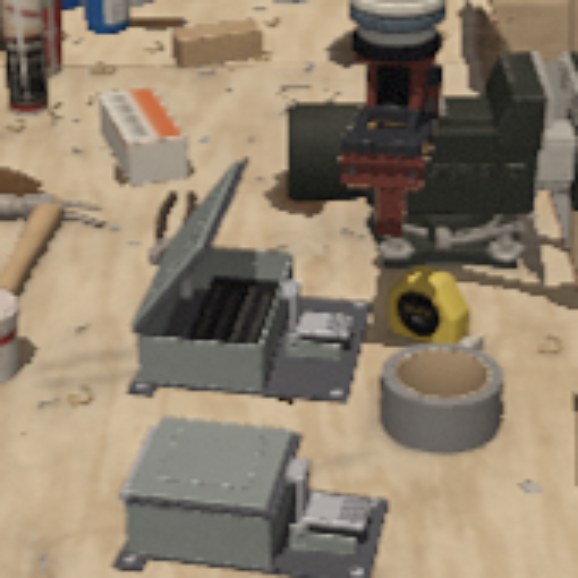

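The lid is ajar and the tab is back up. Now I'll push the underside's front lip backwards with the sides of the fingers.

{"op": "play_rows", "data": {
  "steps": "0 -0.04 0 0.007 0 0 0;0 -0.08 0 0.007 0 0 0;0 -0.105 0 0.007 0 0 0;0 -0.12 0 0.007 0 0 0;0 -0.135 0 0.007 0 0 0"
}}

```text
t: 5.35
eef_pos: [0.5482, -0.1337, 0.1156]
tcp_rot: [180.0, -0.1, 169.8]
force: [-0.7, 0.6, -0.3]
gripper_width: 0.0006
grasp_force: 0.6
```

{"op": "play_rows", "data": {
  "steps": "0 -0.012 0 0 0 0 0;0 -0.024 0 0 0 0 0;0 -0.036 0 0 0 0 0;0 -0.046 0 0 0 0 0;0 -0.055 0 0 0 0 0"
}}

```text
t: 5.85
eef_pos: [0.6023, -0.1435, 0.1161]
tcp_rot: [180.0, -0.0, 169.8]
force: [-1.1, -0.0, 0.1]
gripper_width: 0.0004
grasp_force: 0.1
```

{"op": "play_rows", "data": {
  "steps": "0 -0.006 0 0 0 0 0;0 -0.012 0 0 0 0 0;0 -0.016 0 0 0 0 0;0 -0.016 0 0 0 0 0;0 -0.016 0 0 0 0 0"
}}

```text
t: 6.35
eef_pos: [0.6175, -0.1462, 0.1167]
tcp_rot: [-180.0, -0.0, 169.8]
force: [0.6, 0.0, -0.0]
gripper_width: 0.0006
grasp_force: 0.0
```

```bash
python3 - <<'E'
from h import *
import cv2
cv2.imwrite("pics/s5.png",cv2.resize(r.camera("side")[100:270,220:390],None,fx=3.4,fy=3.4))
s=r.observe();print(s["force"],s["eef_pos"],tocase(s["eef_pos"],np.array([.5648,-.1356])))
E
```

```text
[-0.82265798  0.42319653 -0.2761132 ] [ 0.61740659 -0.1462269   0.11670928] [ 0.0537 -0.0011]
```

View pics/s5.png

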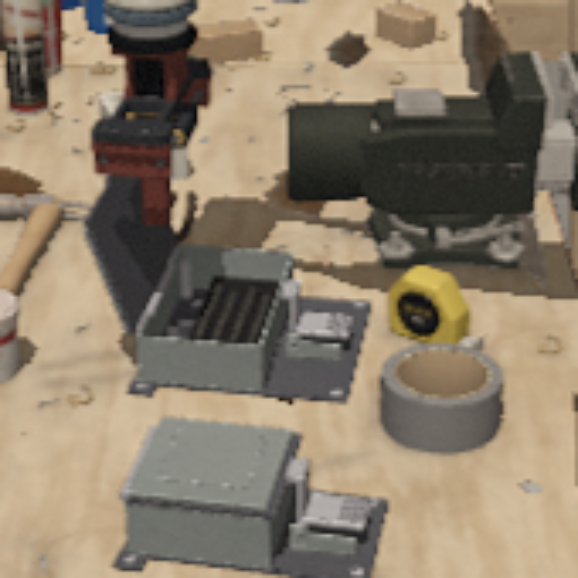

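The lid is past upright and leaning back. I'll withdraw to the front and up, then check.

{"op": "play_rows", "data": {
  "steps": "0 0.03 0 0 0 0 0;0 0.07 0 -0.01 0 0 0;0 0.11 0 -0.03 0 0 0;0 0.15 0 -0.06 0 0 0;0 0.18 0 -0.08 0 0 0"
}}

```text
t: 6.9
eef_pos: [0.4386, -0.114, 0.1987]
tcp_rot: [-180.0, 0.1, 169.8]
force: [0.2, -0.4, 1.6]
gripper_width: 0.0006
grasp_force: 0.0
```

{"op": "play_rows", "data": {
  "steps": "0 0 0 0 0 0 0;0 0 0 0 0 0 0;0 0 0 0 0 0 0;0 0 0 0 0 0 0;0 0 0 0 0 0 0"
}}

```text
t: 7.4
eef_pos: [0.4406, -0.1143, 0.1952]
tcp_rot: [180.0, -0.2, 169.8]
force: [0.1, -0.6, -0.1]
gripper_width: 0.0006
grasp_force: 0.0
```

```bash
python3 - <<'E'
from h import *
import cv2
cv2.imwrite("pics/s6.png",cv2.resize(r.camera("side")[100:290,190:400],None,fx=3,fy=3))
s=r.observe();print(s["force"],s["eef_pos"])
E
```

```text
[0.08414321 0.29806632 0.23959628] [ 0.44055384 -0.11432415  0.19544144]
```

View pics/s6.png

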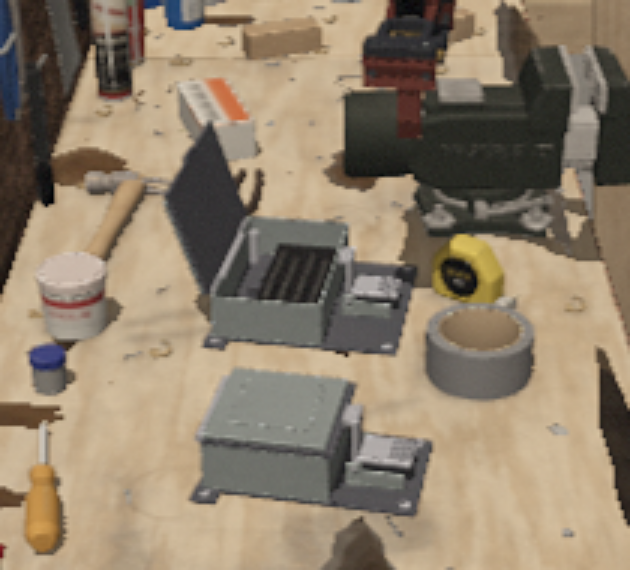

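The lid rests open at its stop, the tab is up, the narrow case is shut, and nothing else has moved.

```bash
python3 -c "
from bench import r
print(r.hand_in())"
```

```text
the job is handed in; nothing more can be done
None
```

The wide case is open with its lid resting back at the stop and its tab released; in the last side view the narrow case is still shut and no tool in view has moved. I handed the job in at about 7.5 s.

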